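# Lock the bayonet lid of the storage canister

### The arm

A 6-joint arm with a two-finger parallel gripper is mounted at the origin on a cart in front of the work surface, level with it; the furniture and walls round the work are solid. World frame = base frame: x ahead of the robot, y to its left, z up, the work surface at z = 0. Lengths are in m, angles in degrees, forces in N, time in s.
With the tool pointing down it reaches from about 0.35 to 0.85 m from the base axis. Payload 8.1 kg.
Tool frame: the origin (TCP) lies on the front face of the gripper's body, between the roots of the fingers; the fingertips stand 73 mm ahead of it and the grasp point (between the pads) lies 54 mm ahead of it (arm.grip_point_offset is the distance from the TCP to the grasp point, in m); y points along the fingers, x is the direction in which the jaws open and shut, and the axes are right-handed (so a half turn about y gives the same grasp; the last joint's range is limited). The gripper opens to 85 mm and grips with 20 to 120 N. Pads are 22 mm wide; open, the fingers measure 114 mm over their backs; the gripper's body (76 mm by 85 mm) begins 54 mm behind the grasp point. The pads swing forward as they close: fully open they stand 13 mm farther back than shut.
Start: joints at [-78.575, 7.471, 85.268, -0, 87.261, -4.893], TCP at [0.169, -0.576, 0.304] pointing down, gripper open.
Joint ranges: [-169.43, 169.43], [-51.17, 129.36], [1.28, 143.12], [-76.62, 256.62], [0, 156.53], [-152.29, 152.29]. Speed limits (degrees/s): [136.94, 136.94, 159.86, 180, 180, 180].

### API

Orientations are given as a 3x3 rotation matrix whose columns are the frame's x, y, z axes.
In Python, from bench import sensors, eyes, arm gives the robot as it stands. The module is installed in compiled form; this text tells all that it offers.
- The arm moves only by the tool send_rows, never from a script. Its argument "series" is a list of rows, each a list of 3 entries, a list of its own where there are three numbers: the shift along the tool's x, y, z in cm, then the turn, a rotation vector about the tool's x, y, z in rad, then the closure, from 0 (fully open) to 1 (shut). In form: [[[dx, dy, dz], [ax, ay, az], gripper], ...]. A call has 1 to 5 rows; each row shifts and turns the commanded pose from where the row before left it, along the tool's axes as they then stand; what a row does not reach is not made up. A row lasts 1/12 s, in which the tool goes at most 41.7 mm and 7.16 degrees, less where a joint would pass 70% of its speed; a pose out of reach is approached as far as the arm can. A call is refused whole if a number of a shift passes 4.17 or a number of a turn 0.125, either way. A call with a gripper value outside its range is refused whole. The fingers move at their own pace and stop on an object; "grip_force" is the grip in N (left out, the last holds). Time passes only in rows, so rows that do not move let the fingers close. It gives the time, the measured TCP pose, the force and the opening at its end, in the units of the state.
- sensors.get_obs(): the state, without advancing time (a new reading comes with each control period).
- eyes.camera(name): name is "side" or "top"; returns a dict with "pixels" (384x512x3 uint8, red, green, blue), "z_map" (384x512 float32, m along the optical axis (not along the pixel's ray), 0 where there is no reading), "mtx" (3x3 intrinsics, pixels), "D" ([k1, k2, p1, p2, k3] as OpenCV has them; the pictures are not rectified), "R" (3x3) and "t" (3): a world point X has camera coordinates R X + t. Camera axes: x right, y down, z forward; pixel columns grow to the right and rows downward; lengths in m; the calibration is good to about 2 mm. A picture is of the moment at which its call begins.
- arm.close_job(): hands the job in, once; it reports no verdict.
The state is a dict: "time": time; "joint_positions": joint angles; "joint_velocities": joint speeds; "tau": joint torques, N m; "position": TCP position; "tool_rot": TCP orientation; "force": force on the tool from outside, world axes, zero at the start; "ft_torque": the same for the moment, N m; "width": opening from 0.0 (shut) to 1.0 (fully open).
Only numpy, scipy, OpenCV 4.12 (cv2) and the standard library are available. Lean on these libraries where they do the work, as an engineer would, in place of code of your own. Each camera call takes 0.05 s, during which the arm holds its last target. There are 200 camera calls.

### The job

Two storage canisters with bayonet lids stand on the worktop. The lid of one is only resting in place, with the lugs at the ends of its grip bar still in the gaps of the collar, so that the bar points at the collar's two outer ears: push that lid down against its spring and turn it clockwise (seen from above) about a quarter turn, as far as it goes, so that it stays locked when you let go. The other canister is already locked: leave its lid alone.

Things in the scene. Friction and masses are not known exactly. Their poses are not given: they have to be found in the camera images.
- lid_open: The loose wooden lid: disc 77 mm wide, 14 thick; grip bar on top 52 long (lid x), 16 thick (y), 14 to 53 mm above the underside; a 16 mm wide lug at each end of the bar's line. Origin: centre of underside, z up, 125 mm up at start. Press 6 to 14 mm (10 is good; spring 7 N at 6, 11 N at 14), turn clockwise from above 75 deg to a stop; let go, it rises to 119 mm. 0.12 kg, 2.5 mm side play.
- jar_open: White canister, 104 mm across, fixed to the worktop, with the loose lid. Steel collar on its rim, 109 mm across, top 130 mm up; its inward lip (124 to 130 mm) has 30 mm gaps on the canister's +x and -x sides, each marked by an ear 8 mm out. Lid bar points at the ears (within 5 deg): unlocked, turns only when pressed; bar 75 deg clockwise of them: locked. Origin: centre of underside, z up.
- lid_shut: A lid of the same make and size on the other canister, already turned and locked: its grip bar is nearly square to the line of the gaps in the collar and it sits 7 mm lower than the loose lid (underside 118 mm above the worktop). Origin: centre of the underside, x along the bar, z up. Leave it alone.
- jar_shut: The other white canister, same size and collar as the first, also fixed to the worktop; its lid is already locked. Origin: centre of the underside, z up; gaps of the collar and the ears that mark them on its +x and -x sides.
Not all that is in view belongs to the job. What is shaped like the lid_open but orange is not meant.

How it is judged:
By the outcome, as a careful person would: the job done as asked, in the order asked, and still so for the second after the job is handed in, with the robot touching nothing.
It also fails if it takes over 29 s, if anything falls off the work surface, if the arm or the gripper's body presses on something with over 40 N, if the wrist force passes 120 N, or if a joint passes its speed limit or range.

## Working session

There is one attempt and no reset: what is moved stays moved. The work goes in short steps, Python scripts to look and compute and a tool call to move; the robot and the scene stay as the last step left them, time stands still between calls to the robot, and variables do not carry over. Pictures are saved under pics/ and viewed, about 8 in all and at most 12, crops included, and the job is handed in when it is done.

Besides the shell and the picture viewer there is one more tool, called after ">>>" as name(argument=value, ...) on one line, values as JSON. send_rows: Moves the arm, as the interface text tells. Its arguments: {"type":"object","properties":{"series":{"type":"array","items":{"type":"array"}},"grip_force":{"type":"number"}},"required":["series"]}

```bash
mkdir -p pics; python3 - <<'E'
from bench import sensors, eyes, arm
import cv2,numpy as np,pickle
o=sensors.get_obs();print(o)
for n in("side","top"):
    c=eyes.camera(n);pickle.dump(c,open(n+".pkl","wb"))
    cv2.imwrite(f"pics/{n}0.png",c["pixels"][:,:,::-1]);print(n,c["mtx"],c["D"],c["R"],c["t"])
E
```

```text
{'time': 0.0, 'joint_positions': array([-7.85768229e+01,  7.51790129e+00,  8.53304782e+01,  8.37063181e-04,
        8.72624335e+01, -4.89358593e+00]), 'joint_velocities': array([ 0.03616437,  0.13541005,  0.06352122, -0.01080151,  0.0033946 ,
       -0.02729324]), 'tau': array([-7.96699132e-04, -5.69392741e+01, -5.00554347e+01, -2.15487165e-05,
        1.50272227e-02, -1.35188671e-05]), 'position': array([ 0.1685037 , -0.57540696,  0.3028037 ]), 'tool_rot': array([[ 2.80946468e-01, -3.68742456e-04,  9.59723369e-01],
       [-9.59721508e-01,  1.89862962e-03,  2.80946653e-01],
       [-1.92575617e-03, -9.99998130e-01,  1.79523220e-04]]), 'force': array([-0.2805696 , -1.03753687, -0.00120667]), 'ft_torque': array([-0.0146367 , -0.03001064, -0.02147425]), 'width': 0.9985060864216062}
side [[371.4827307    0.         264.46652712]
 [  0.         371.4827307  188.14560206]
 [  0.           0.           1.        ]] [-0.07781624  0.          0.          0.          0.        ] [[-0.91708465 -0.39807814  0.02212545]
 [-0.21775026  0.4536168  -0.86418553]
 [ 0.33397689 -0.79734911 -0.50268662]] [0.39944778 0.21428428 0.7226744 ]
top [[354.40609448   0.         259.38202055]
 [  0.         354.40609448 192.92642414]
 [  0.           0.           1.        ]] [0.02122189 0.         0.         0.         0.        ] [[-0.02570064 -0.999661   -0.00416688]
 [-0.97942883  0.02601458 -0.200106  ]
 [ 0.20014656 -0.00106169 -0.97976539]] [-0.07177671  0.47860004  0.88893938]
```

View pics/top0.png

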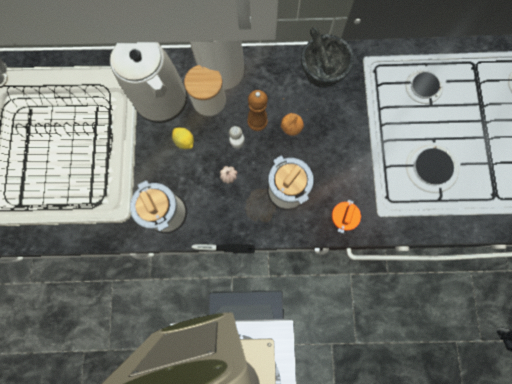

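View pics/side0.png

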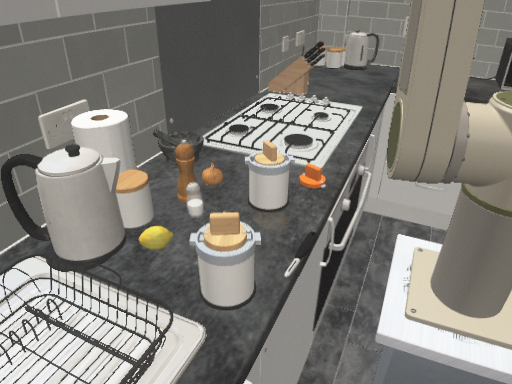

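The candidates, by top-view pixel, are canister A (153,204), canister B (291,180), the orange lid (347,216; not meant) and the plain wooden-topped jar (203,82; no collar). Next I'll crop A and B from close up and measure the height of each disc.

```bash
cat > h.py <<'E'
import cv2,numpy as np,pickle
def rays(c,uv):
    p=cv2.undistortPoints(np.float64(uv).reshape(-1,1,2),c["mtx"],c["D"]).reshape(-1,2)
    d=np.c_[p,np.ones(len(p))]@c["R"]; return -c["R"].T@c["t"],d
def plane(c,uv,z):
    o,d=rays(c,uv); return o+d*((z-o[2])/d[:,2])[:,None]
def cloud(c):
    v,u=np.mgrid[:384,:512]; uv=np.c_[u.ravel(),v.ravel()]
    o,d=rays(c,uv); return (o+d*c["z_map"].ravel()[:,None]).reshape(384,512,3)
E
python3 - <<'E'
from h import *
c=pickle.load(open("top.pkl","rb"));im=c["pixels"][:,:,::-1]
P=cloud(c);hsv=cv2.cvtColor(im.copy(),cv2.COLOR_BGR2HSV)
cr=[]
for n,(u,v) in dict(A=(153,204),B=(291,180)).items():
    s=(slice(v-30,v+30),slice(u-30,u+30))
    cr.append(cv2.resize(im[s],(400,400),interpolation=cv2.INTER_CUBIC))
    h=hsv[s].reshape(-1,3).astype(int);p=P[s].reshape(-1,3)
    wood=(h[:,0]<28)&(h[:,1]>70)
    z=p[:,2]
    for nm,m in dict(disc=wood&(z>.11)&(z<.15),bar=wood&(z>.155),collar=~wood&(z>.115)&(z<.14)).items():
        q=p[m]; (cx,cy),(w,hh),a=cv2.minAreaRect(q[:,:2].astype(np.float32)*1000) 
        x=q[:,:2]-q[:,:2].mean(0);ev,V=np.linalg.eigh(x.T@x)
        print(n,nm,m.sum(),"med",np.median(q,0).round(4),"rect",round(cx),round(cy),round(w),round(hh),"axis deg",np.degrees(np.arctan2(V[1,1],V[0,1])).round(1))
cv2.imwrite("pics/crop.png",np.hstack(cr))
E
```

```text
A disc 596 med [0.435  0.1646 0.1376] rect 438 171 74 74 axis deg 119.9
A bar 195 med [0.4361 0.1684 0.1759] rect 363 59 319 35 axis deg 57.7
A collar 821 med [0.432  0.1673 0.1284] rect 438 172 108 110 axis deg -153.3
B disc 590 med [ 0.4889 -0.1599  0.1311] rect 492 -160 76 73 axis deg 55.4
B bar 161 med [ 0.4917 -0.159   0.1692] rect 406 -121 26 244 axis deg 156.6
B collar 722 med [ 0.4892 -0.1576  0.129 ] rect 494 -161 107 109 axis deg -171.1
```

View pics/crop.png

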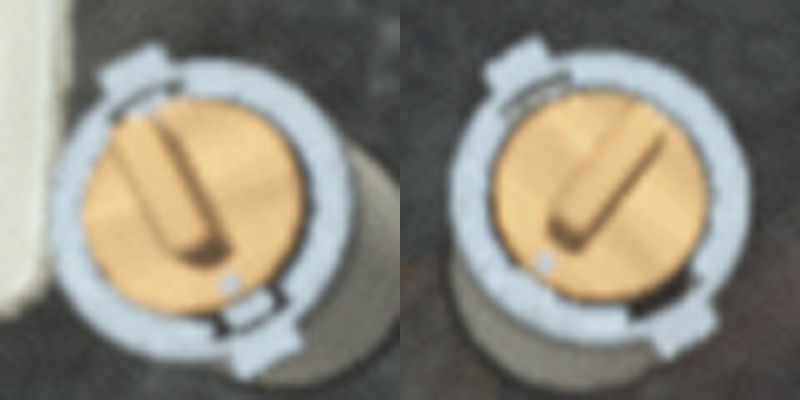

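Canister A (left, crop disc centre about (195,205)) is the open one: its bar points at the ears and its disc is 6–7 mm higher. B's bar (right) is nearly square to its ears. Now for a precise pose of A.

```bash
python3 - <<'E'
from h import *
for n in("top","side"):
    c=pickle.load(open(n+".pkl","rb"));P=cloud(c);hsv=cv2.cvtColor(c["pixels"],cv2.COLOR_RGB2HSV).astype(int)
    r=np.hypot(P[...,0]-.438,P[...,1]-.171);wood=(hsv[...,0]<28)&(hsv[...,1]>70);z=P[...,2]
    for nm,m in dict(bartop=wood&(r<.032)&(z>.172)&(z<.185),bar=wood&(r<.032)&(z>.150)&(z<.19),disc=wood&(r<.045)&(z>.13)&(z<.145),collar=~wood&(r>.04)&(r<.07)&(z>.122)&(z<.136)).items():
        q=P[m]
        if len(q)<5: continue
        rc=cv2.minAreaRect(q[:,:2].astype(np.float32)*1000);(cx,cy),R=cv2.minEnclosingCircle(q[:,:2].astype(np.float32)*1000)
        x=q[:,:2]-q[:,:2].mean(0);ev,V=np.linalg.eigh(x.T@x)
        print(n,nm,len(q),"mean",q.mean(0).round(4),"rect",np.round(rc[0],1),np.round(rc[1],1),round(rc[2],1),"circ",round(cx,1),round(cy,1),round(R,1),"ax",np.degrees(np.arctan2(V[1,1],V[0,1])).round(1))
    e=P[~wood&(r>.0575)&(r<.066)&(z>.12)&(z<.136)]
    a=np.degrees(np.arctan2(e[:,1]-.171,e[:,0]-.438));print(n,"ears",np.sort(a.round()))
c=pickle.load(open("top.pkl","rb"));P=cloud(c);m=(P[...,2]>.25)&(P[...,0]>.2);q=P[m];m2=q[:,2]<1
for k in range(-6,7):
    s=q[(abs(q[:,1]-k*.1)<.05)]
    if len(s):print(k*.1,"xmin",s[:,0].min().round(2),"zmax",s[:,2].max().round(2))
E
```

```text
top bartop 146 mean [0.438  0.1711 0.1763] rect [438.4 171.7] [51.2 15.3] 28.2 circ 438.8 170.9 25.8 ax -151.9
top bar 200 mean [0.4369 0.169  0.1723] rect [438.5 171.4] [51.  15.7] 26.5 circ 438.8 170.9 25.8 ax -153.0
top disc 574 mean [0.4362 0.1684 0.1376] rect [437. 171.] [71.  75.5] 35.2 circ 437.7 171.6 37.9 ax 120.9
top collar 740 mean [0.4364 0.1712 0.1284] rect [437.7 172. ] [107.9 109.9] 75.0 circ 438.9 172.1 63.7 ax -156.9
top ears [-165. -165. -164. -162. -162. -161. -160. -160. -158. -157. -156. -155.
 -155. -154. -153. -152. -151. -150. -150. -149. -148. -147. -147. -146.
 -145. -144. -143. -143.   15.   16.   16.   17.   18.   19.   20.   21.
   22.   23.   24.   25.   26.   27.   27.   28.   28.   30.   30.   31.
   33.   33.   34.   35.   36.   36.   36.   37.   37.]
side bartop 221 mean [0.4373 0.1803 0.1765] rect [438.1 178.7] [51.5 15.5] 25.5 circ 437.9 179.0 25.9 ax -152.7
side bar 525 mean [0.4358 0.1821 0.1675] rect [437.9 179. ] [51.5 16.5] 25.9 circ 437.7 179.4 25.9 ax -152.6
side disc 675 mean [0.4293 0.1933 0.1384] rect [434.3 183.7] [75.3 61.6] 33.0 circ 4
[... 1411 characters left out ...]
 99.   99.  100.  100.  100.  100.  101.  101.  101.
  102.  102.  102.  102.  103.  103.  103.  103.  104.  105.  105.  105.
  105.  105.  106.  107.  107.  107.  108.  108.  109.  109.  109.  110.
  110.  110.  110.  110.  112.  112.  112.  112.  112.  112.  113.  113.
  113.  113.  113.  114.  115.  115.  115.  115.  117.  117.  117.  117.
  117.  118.  118.  118.  118.  118.  120.  120.  120.  120.  121.  121.
  122.  122.  122.  122.  123.  123.  123.  123.  123.  125.  125.  125.
  126.  126.  128.  132.  133.  133.  135.  135.  137.  137.  137.  139.]
-0.1 xmin 0.21 zmax 0.97
0.0 xmin 0.2 zmax 0.71
0.1 xmin 0.62 zmax 0.58
0.2 xmin 0.62 zmax 0.58
0.30000000000000004 xmin 0.62 zmax 0.55
```

```bash
cat >> h.py <<'E'
def rows(p0,R0,pts,dyaw):
    """pts: list of world positions; dyaw: world yaw step per row (rad). prints rows in tool axes"""
    from scipy.spatial.transform import Rotation as Ro
    R=R0.copy();p=np.array(p0)
    for k,q in enumerate(pts):
        s=np.round(R.T@(np.array(q)-p)*100,1); print(f"[[{s[0]},{s[1]},{s[2]}],[0,{-dyaw:.3f},0],0],",end="\n" if k%5==4 else " ")
        p=p+R@s/100; R=R@Ro.from_rotvec([0,-dyaw,0]).as_matrix()
    print("end",p)
E
python3 - <<'E'
from h import *
from bench import sensors
o=sensors.get_obs();p=o["position"]
x,y,_=o["tool_rot"][:,0];yaw=np.degrees(np.arctan2(o["tool_rot"][1,0],o["tool_rot"][0,0]))
t=np.array([.438,.174,.29]);N=27
a0,a1=np.arctan2(p[1],p[0]),np.arctan2(t[1],t[0]);r0,r1=np.hypot(*p[:2]),np.hypot(*t[:2])
pts=[[ (r0+(r1-r0)*f)*np.cos(a0+(a1-a0)*f),(r0+(r1-r0)*f)*np.sin(a0+(a1-a0)*f),p[2]+(t[2]-p[2])*f] for f in np.arange(1,N+1)/N]
print(yaw,np.radians(117-yaw)/N); rows(p,o["tool_rot"],pts,round(np.radians(117-yaw)/N,3))
E
```

```text
-73.68324771484376 0.12326112966740656
[[-0.6,0.0,3.7],[0,-0.123,0],0], [[-0.4,0.1,3.6],[0,-0.123,0],0], [[-0.1,0.0,3.7],[0,-0.123,0],0], [[0.1,0.1,3.6],[0,-0.123,0],0], [[0.3,0.1,3.6],[0,-0.123,0],0],
[[0.5,0.0,3.5],[0,-0.123,0],0], [[0.7,0.1,3.5],[0,-0.123,0],0], [[0.9,0.0,3.4],[0,-0.123,0],0], [[1.1,0.1,3.3],[0,-0.123,0],0], [[1.3,0.0,3.2],[0,-0.123,0],0],
[[1.4,0.1,3.1],[0,-0.123,0],0], [[1.7,0.0,2.9],[0,-0.123,0],0], [[1.8,0.1,2.9],[0,-0.123,0],0], [[1.9,0.0,2.7],[0,-0.123,0],0], [[2.1,0.1,2.5],[0,-0.123,0],0],
[[2.2,0.0,2.4],[0,-0.123,0],0], [[2.4,0.1,2.3],[0,-0.123,0],0], [[2.4,0.0,2.1],[0,-0.123,0],0], [[2.6,0.1,1.9],[0,-0.123,0],0], [[2.6,0.0,1.8],[0,-0.123,0],0],
[[2.7,0.1,1.5],[0,-0.123,0],0], [[2.8,0.0,1.4],[0,-0.123,0],0], [[2.8,0.1,1.2],[0,-0.123,0],0], [[2.9,0.0,1.1],[0,-0.123,0],0], [[2.9,0.1,0.8],[0,-0.123,0],0],
[[2.9,0.1,0.7],[0,-0.123,0],0], [[2.9,0.0,0.5],[0,-0.123,0],0], end [0.43808407 0.1741792  0.29007199]
```

>>> send_rows(series=[[[-0.6,0.0,3.7],[0,-0.123,0],0],[[-0.4,0.1,3.6],[0,-0.123,0],0],[[-0.1,0.0,3.7],[0,-0.123,0],0],[[0.1,0.1,3.6],[0,-0.123,0],0],[[0.3,0.1,3.6],[0,-0.123,0],0]])

```text
time: 0.52
position: [0.3234, -0.4768, 0.3003]
tool_rot: [[0.787, -0.0, 0.617], [-0.617, 0.001, 0.787], [-0.001, -1.0, 0.0]]
force: [0.1, 0.0, 0.6]
width: 1.001
```

>>> send_rows(series=[[[0.5,0.0,3.5],[0,-0.123,0],0],[[0.7,0.1,3.5],[0,-0.123,0],0],[[0.9,0.0,3.4],[0,-0.123,0],0],[[1.1,0.1,3.3],[0,-0.123,0],0],[[1.3,0.0,3.2],[0,-0.123,0],0]])

```text
time: 0.93
position: [0.4339, -0.3411, 0.2982]
tool_rot: [[0.999, -0.001, 0.05], [-0.05, 0.001, 0.999], [-0.001, -1.0, 0.001]]
force: [0.7, -0.3, 0.3]
width: 1.004
```

>>> send_rows(series=[[[1.4,0.1,3.1],[0,-0.123,0],0],[[1.7,0.0,2.9],[0,-0.123,0],0],[[1.8,0.1,2.9],[0,-0.123,0],0],[[1.9,0.0,2.7],[0,-0.123,0],0],[[2.1,0.1,2.5],[0,-0.123,0],0]])

```text
time: 1.35
position: [0.4946, -0.1858, 0.2955]
tool_rot: [[0.844, -0.0, -0.536], [0.536, 0.0, 0.844], [-0.0, -1.0, 0.001]]
force: [1.1, 0.0, -0.0]
width: 0.997
```

>>> send_rows(series=[[[2.2,0.0,2.4],[0,-0.123,0],0],[[2.4,0.1,2.3],[0,-0.123,0],0],[[2.4,0.0,2.1],[0,-0.123,0],0],[[2.6,0.1,1.9],[0,-0.123,0],0],[[2.6,0.0,1.8],[0,-0.123,0],0]])

```text
time: 1.77
position: [0.5033, -0.0253, 0.2933]
tool_rot: [[0.381, -0.001, -0.925], [0.925, 0.0, 0.381], [-0.0, -1.0, 0.001]]
force: [-0.3, -0.2, -0.3]
width: 0.999
```

>>> send_rows(series=[[[2.7,0.1,1.5],[0,-0.123,0],0],[[2.8,0.0,1.4],[0,-0.123,0],0],[[2.8,0.1,1.2],[0,-0.123,0],0],[[2.9,0.0,1.1],[0,-0.123,0],0],[[2.9,0.1,0.8],[0,-0.123,0],0]])

```text
time: 2.18
position: [0.4649, 0.1228, 0.2906]
tool_rot: [[-0.223, -0.0, -0.975], [0.975, 0.0, -0.223], [0.0, -1.0, 0.0]]
force: [0.4, 0.3, 0.5]
width: 0.998
```

>>> send_rows(series=[[[2.9,0.1,0.7],[0,-0.123,0],0],[[2.9,0.0,0.5],[0,-0.123,0],0],[[0,0,0],[0,0,0],0],[[0,0,0],[0,0,0],0]])

```text
time: 2.52
position: [0.4374, 0.1748, 0.2896]
tool_rot: [[-0.45, -0.0, -0.893], [0.893, -0.0, -0.45], [0.0, -1.0, 0.001]]
force: [0.5, 0.1, -0.4]
width: 0.999
```

```bash
python3 - <<'E'
from h import *
from bench import sensors,eyes
o=sensors.get_obs();print(o["position"],o["joint_positions"].round(1),np.degrees(np.arctan2(o["tool_rot"][1,0],o["tool_rot"][0,0])))
ims=[]
for n in("top","side"):
    c=eyes.camera(n);pickle.dump(c,open(n+"1.pkl","wb"));P=cloud(c)
    v,u=(204,153) if n=="top" else (235,225)
    s=(slice(v-75,v+75),slice(u-75,u+75))
    ims.append(cv2.resize(c["pixels"][s][:,:,::-1],(400,400),interpolation=cv2.INTER_CUBIC))
    for lo,hi in((.222,.24),(.24,.26),(.3,.35)):
        m=(abs(P[...,0]-.438)<.12)&(abs(P[...,1]-.174)<.12)&(P[...,2]>lo)&(P[...,2]<hi);q=P[m]
        if len(q)>8:print(n,lo,len(q),np.round(cv2.minAreaRect(q[:,:2].astype(np.float32)*1000)[0],1),cv2.minAreaRect(q[:,:2].astype(np.float32)*1000)[1:],q.mean(0).round(4))
cv2.imwrite("pics/hover.png",np.hstack(ims))
E
```

```text
[0.43738373 0.17483281 0.28958637] [  15.6  -12.5  106.2   -0.    86.4 -101.2] 116.72018198898706
top 0.222 9 [454.  123.3] ((4.018777847290039, 16.05759620666504), 69.39213562011719) [0.4524 0.1242 0.2374]
top 0.24 24 [453.2 123. ] ((4.847194671630859, 16.69560432434082), 62.72782897949219) [0.4521 0.1233 0.2508]
top 0.3 387 [440.6 138. ] ((28.88039779663086, 90.86752319335938), 49.416255950927734) [0.4529 0.1259 0.3251]
side 0.222 89 [435.2 179.9] ((21.37373161315918, 101.17830657958984), 26.949007034301758) [0.4319 0.1874 0.2358]
side 0.24 172 [434.3 180.8] ((21.53564453125, 102.39037322998047), 26.56985092163086) [0.4157 0.2176 0.2496]
side 0.3 1038 [432.4 184.5] ((68.40673065185547, 124.05193328857422), 46.46540069580078) [0.4159 0.2153 0.3256]
```

View pics/hover.png

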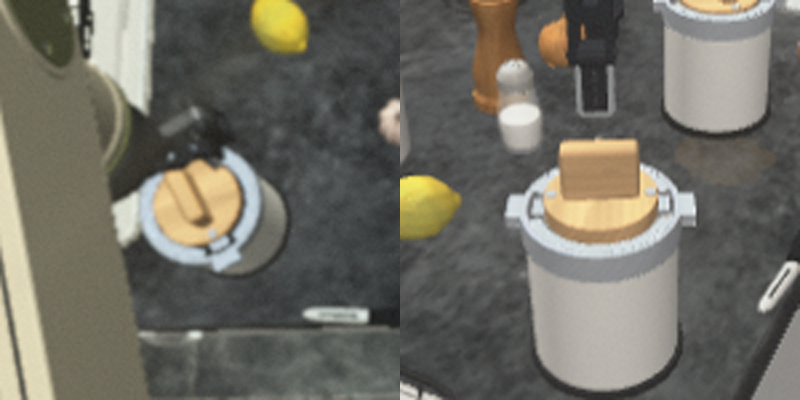

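The hover view shows the fingers straddling lid A's bar (top crop (185,195)). B is untouched. The two cameras disagree by about 7 mm in y, so I'll go down with room to spare and check from close up.

>>> send_rows(series=[[[0,2.4,0],[0,0,0],0.3],[[0,2.4,0],[0,0,0],0.4],[[0,2.4,0],[0,0,0],0.5],[[0,0,0],[0,0,0],0.5],[[0,0,0],[0,0,0],0.5]], grip_force=20)

```text
time: 3.03
position: [0.4377, 0.1725, 0.2168]
tool_rot: [[-0.445, -0.003, -0.895], [0.895, -0.001, -0.445], [0.0, -1.0, 0.004]]
force: [0.7, -0.5, 0.1]
width: 0.502
```

```bash
python3 - <<'E'
from h import *
from bench import sensors,eyes
o=sensors.get_obs();print(o["position"],o["width"],o["force"])
ims=[]
for n in("top","side"):
    c=eyes.camera(n);pickle.dump(c,open(n+"2.pkl","wb"))
    v,u=(195,160) if n=="top" else (235,225)
    s=(slice(v-45,v+45),slice(u-45,u+45))
    ims.append(cv2.resize(c["pixels"][s][:,:,::-1],(400,400),interpolation=cv2.INTER_CUBIC))
cv2.imwrite("pics/low.png",np.hstack(ims))
E
```

```text
[0.43765583 0.17254486 0.21676493] 0.5018155333638994 [ 0.68065537 -0.47407872  0.1335361 ]
```

View pics/low.png

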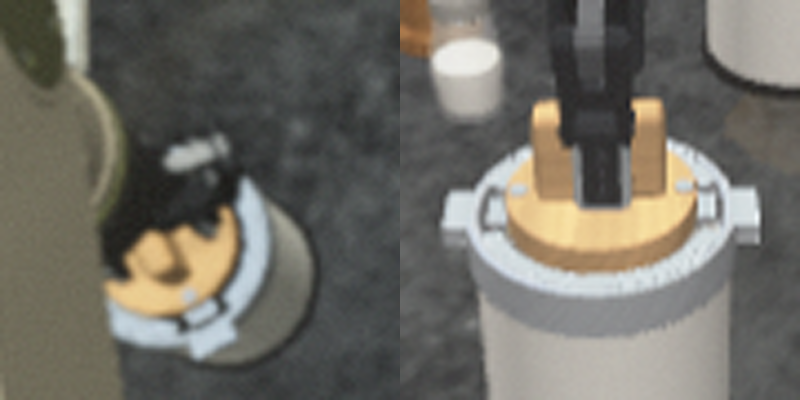

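The side view shows the near finger centred along the bar (finger about 604, bar about 598 in the crop). The top view shows the bar between both fingertips. I'll close gently and read the side force.

>>> send_rows(series=[[[0,0,0],[0,0,0],0.7],[[0,0,0],[0,0,0],0.78],[[0,0,0],[0,0,0],0.85],[[0,0,0],[0,0,0],0.85],[[0,0,0],[0,0,0],0.85]], grip_force=20)

```text
time: 3.55
position: [0.4388, 0.174, 0.2188]
tool_rot: [[-0.448, 0.002, -0.894], [0.894, 0.0, -0.448], [-0.001, -1.0, -0.002]]
force: [1.3, 0.5, 2.2]
width: 0.183
```

Gripped at 15.6 mm opening with little side force. Next I'll firm up the grip and press 10 mm.

>>> send_rows(series=[[[0,0,0],[0,0,0],1],[[0,0,0],[0,0,0],1],[[0,0.4,0],[0,0,0],1],[[0,0.4,0],[0,0,0],1],[[0,0.3,0],[0,0,0],1]], grip_force=70)

```text
time: 3.97
position: [0.4386, 0.1739, 0.2071]
tool_rot: [[-0.448, 0.001, -0.894], [0.894, 0.0, -0.448], [-0.0, -1.0, -0.001]]
force: [-0.5, -0.1, 9.7]
width: 0.176
```

>>> send_rows(series=[[[0,0,0],[0,0,0],1],[[0,0,0],[0,0,0],1]])

```text
time: 4.13
position: [0.4386, 0.1739, 0.2073]
tool_rot: [[-0.448, 0.001, -0.894], [0.894, 0.0, -0.448], [-0.0, -1.0, -0.001]]
force: [-0.3, -0.1, 8.3]
width: 0.174
```

>>> send_rows(series=[[[0,0,0],[0,0.08,0],1],[[0,0,0],[0,0.08,0],1],[[0,0,0],[0,0.08,0],1],[[0,0,0],[0,0.08,0],1],[[0,0,0],[0,0.08,0],1]])

```text
time: 4.55
position: [0.4385, 0.174, 0.2075]
tool_rot: [[-0.06, 0.001, -0.998], [0.998, 0.0, -0.06], [0.0, -1.0, -0.001]]
force: [-0.1, -0.0, 8.7]
width: 0.171
```

```bash
python3 -c "
from bench import sensors
o=sensors.get_obs();print(o['force'],o['ft_torque'],o['joint_positions'])"
```

```text
[-0.11032036 -0.02791613  8.73093498] [0.00894002 0.02280037 0.03468376] [ 1.54117563e+01 -8.91907753e+00  1.11763666e+02  1.00845750e-02
  7.70936617e+01 -7.80581766e+01]
```

>>> send_rows(series=[[[0,0,0],[0,0.08,0],1],[[0,0,0],[0,0.08,0],1],[[0,0,0],[0,0.08,0],1],[[0,0,0],[0,0.08,0],1],[[0,0,0],[0,0.08,0],1]])

```text
time: 4.97
position: [0.4385, 0.174, 0.2074]
tool_rot: [[0.333, 0.001, -0.943], [0.943, 0.0, 0.333], [0.001, -1.0, -0.001]]
force: [-0.5, -0.1, 9.3]
width: 0.171
```

>>> send_rows(series=[[[0,0,0],[0,0.08,0],1],[[0,0,0],[0,0.08,0],1],[[0,0,0],[0,0.08,0],1],[[0,0,0],[0,0.06,0],1],[[0,0,0],[0,0,0],1]])

```text
time: 5.38
position: [0.4385, 0.174, 0.2075]
tool_rot: [[0.597, 0.001, -0.802], [0.802, 0.0, 0.597], [0.001, -1.0, -0.001]]
force: [-0.3, 0.4, 8.8]
width: 0.176
```

```bash
python3 -c "
from bench import sensors
o=sensors.get_obs();print(o['force'],o['ft_torque'],o['joint_positions'])"
```

```text
[-0.30468538  0.39287557  8.81638046] [-0.06463928  0.02734368 -0.16284385] [ 1.54081172e+01 -8.92021081e+00  1.11761502e+02  7.44801419e-03
  7.70939425e+01 -3.79391700e+01]
```

>>> send_rows(series=[[[0,0,0],[0,0.04,0],1],[[0,0,0],[0,0.04,0],1],[[0,0,0],[0,0.04,0],1],[[0,0,0],[0,0.04,0],1],[[0,0,0],[0,0,0],1]])

```text
time: 5.8
position: [0.4385, 0.174, 0.2075]
tool_rot: [[0.716, 0.001, -0.698], [0.698, 0.0, 0.716], [0.001, -1.0, -0.0]]
force: [0.1, -0.0, 8.4]
width: 0.173
```

```bash
python3 -c "
from bench import sensors
o=sensors.get_obs();print(o['force'],o['ft_torque'],o['joint_positions'])"
```

```text
[ 0.14315657 -0.02023612  8.38968311] [-0.05952042  0.0297704  -0.10430043] [ 1.54074958e+01 -8.91740247e+00  1.11761916e+02  5.33536022e-03
  7.70935703e+01 -2.88578475e+01]
```

>>> send_rows(series=[[[0,0,0],[0,0.03,0],1],[[0,0,0],[0,0.03,0],1],[[0,0,0],[0,0,0],1]])

```text
time: 6.05
position: [0.4391, 0.1743, 0.2076]
tool_rot: [[0.756, 0.003, -0.654], [0.654, 0.001, 0.756], [0.003, -1.0, -0.001]]
force: [4.4, 2.6, 5.4]
width: 0.179
```

```bash
python3 -c "
from bench import sensors
o=sensors.get_obs();print(o['force'],o['ft_torque'],o['joint_positions'])"
```

```text
[4.3552615  2.58874632 5.35723697] [ 0.30564317 -0.58353623  0.19335869] [ 1.54122554e+01 -8.91276850e+00  1.11738478e+02  1.99465393e-02
  7.70055521e+01 -2.54735729e+01]
```

>>> send_rows(series=[[[0,0,0],[0,0.03,0],1],[[0,0,0],[0,0,0],1]])

```text
time: 6.22
position: [0.4395, 0.1745, 0.2077]
tool_rot: [[0.775, 0.004, -0.632], [0.632, 0.002, 0.775], [0.004, -1.0, -0.001]]
force: [6.5, 3.3, 4.9]
width: 0.174
```

```bash
python3 -c "
from bench import sensors
o=sensors.get_obs();print(o['force'],o['ft_torque'],o['joint_positions'])"
```

```text
[6.48685523 3.26552947 4.85376968] [ 0.66519747 -1.06453921  0.75448497] [ 1.54216904e+01 -8.90448313e+00  1.11719411e+02  2.82046635e-02
  7.69379696e+01 -2.37937815e+01]
```

The torque climbs steadily, so the lid is at its stop. I'll relieve it, ease up and let go.

>>> send_rows(series=[[[0,0,0],[0,-0.03,0],1],[[0,-0.2,0],[0,0,0],1],[[0,-0.2,0],[0,0,0],1],[[0,0,0],[0,0,0],0.6],[[0,0,0],[0,0,0],0.4]])

```text
time: 6.63
position: [0.4375, 0.1737, 0.2101]
tool_rot: [[0.755, -0.002, -0.656], [0.656, -0.0, 0.755], [-0.002, -1.0, 0.001]]
force: [-0.0, -0.2, 0.3]
width: 0.445
```

>>> send_rows(series=[[[0,0,0],[0,0,0],0.4],[[0,0,0],[0,0,0],0.4],[[0,-2,0],[0,0,0],0.4],[[0,-3,0],[0,0,0],0.2],[[0,-3,0],[0,0,0],0]])

```text
time: 7.05
position: [0.437, 0.1734, 0.29]
tool_rot: [[0.755, -0.004, -0.656], [0.656, -0.001, 0.755], [-0.004, -1.0, 0.002]]
force: [0.1, 0.8, -0.6]
width: 0.861
```

>>> send_rows(series=[[[3.5,-1,-2.0],[0,0,0],0],[[-2,0,-3.5],[0,0,0],0],[[-4,0,-3],[0,0,0],0],[[-4,0,-3],[0,0,0],0],[[0,0,0],[0,0,0],0]])

```text
time: 7.47
position: [0.467, 0.055, 0.2999]
tool_rot: [[0.758, -0.003, -0.652], [0.652, -0.003, 0.758], [-0.004, -1.0, -0.001]]
force: [-0.5, -0.1, -0.1]
width: 0.998
```

```bash
python3 - <<'E'
from h import *
from bench import eyes
ims=[]
for n in("top","side"):
    c=eyes.camera(n);P=cloud(c);hsv=cv2.cvtColor(c["pixels"],cv2.COLOR_RGB2HSV).astype(int)
    wood=(hsv[...,0]<28)&(hsv[...,1]>70);z=P[...,2]
    for J,(x,y) in dict(A=(.438,.173),B=(.493,-.16)).items():
        r=np.hypot(P[...,0]-x,P[...,1]-y)
        b=P[wood&(r<.034)&(z>.155)&(z<.19)];d=P[wood&(r<.04)&(z>.122)&(z<.145)]
        if len(b)<10 or len(d)<10: print(n,J,"hidden",len(b),len(d));continue
        q=b[:,:2]-b[:,:2].mean(0);V=np.linalg.eigh(q.T@q)[1]
        print(n,J,"bar",b.mean(0).round(4),np.percentile(b[:,2],95).round(4),np.degrees(np.arctan2(V[1,1],V[0,1])).round(1),"disc z",np.median(d[:,2]).round(4))
    v,u=(195,160) if n=="top" else (235,225)
    ims.append(cv2.resize(c["pixels"][v-45:v+45,u-45:u+45,::-1],(400,400),interpolation=cv2.INTER_CUBIC))
cv2.imwrite("pics/end.png",np.hstack(ims))
E
```

```text
top A bar [0.4381 0.1687 0.168 ] 0.1725 131.7 disc z 0.1319
top B bar [ 0.4919 -0.16    0.1686] 0.1718 140.6 disc z 0.1311
side A bar [0.435  0.1828 0.1679] 0.1727 133.3 disc z 0.1333
side B bar [ 0.4818 -0.1432  0.1652] 0.1716 147.1 disc z 0.1323
```

View pics/end.png

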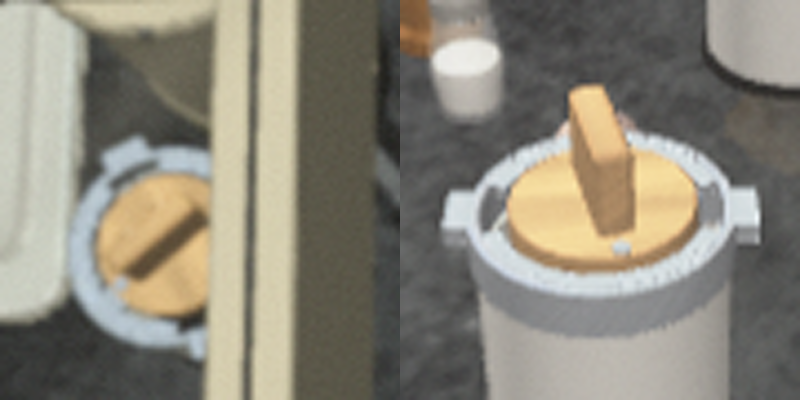

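The bar now stands about 75° clockwise of the ears, the lugs are under the lip, and the disc sits about 6 mm lower. The gripper is clear, so I'm handing in.

```bash
python3 -c "
from bench import arm
print(arm.close_job())"
```

```text
the job is handed in; nothing more can be done
None
```

The loose lid, on the left canister, is locked, and I handed the job in at about 7.6 s. I gripped its bar, pressed about 10 mm (8 to 9 N), turned it clockwise until the torque rose at the stop, then let go and moved the arm clear.

**Last checks on the turned lid:**
- **Angle:** the bar moved from about 27° to about -48°, so roughly 75° clockwise.
- **Height:** the lid stayed down after release. Its disc top is at about 132 mm, down from 138 mm and level with the locked canister's lid at 131 mm.
- **Gripper:** it reads no contact force.

**The other canister:** I did not touch its lid, and its height is unchanged. Its bar angle did not repeat well in the last pictures (141° from the top and 147° from the side), so I compared only its height.

**Disagreement:** the two cameras differed by about 7 mm in y on the loose lid. I worked around this by descending with the jaws wide and closing gently, and the side force stayed small (about 1 N).

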